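# Gauge a blank against the flip stop

### The arm

A 7-joint arm with a two-finger parallel gripper is mounted at the origin on a cart in front of the work surface, level with it; the furniture and walls round the work are solid. World frame = base frame: x ahead of the robot, y to its left, z up, the work surface at z = 0. Lengths are in m, angles in rad, forces in N, time in s.
With the tool pointing down it reaches from about 0.4 to 0.875 m from the base axis. Payload 19.3 kg.
Tool frame: the origin (TCP) lies midway between the tips of the shut fingers; the grasp point (between the pads) lies 19 mm behind it; z points along the fingers, y is the line along which they close (so a half turn about z gives the same grasp; the last joint's range is limited). The gripper opens to 85 mm and grips with 20 to 120 N. Pads are 22 mm wide; open, the fingers measure 114 mm over their backs; the gripper's body (76 mm by 85 mm) begins 54 mm behind the grasp point. The pads swing forward as they close: fully open they stand 13 mm farther back than shut.
Start: joints at [-1.262, 0.521, -0.036, 1.599, 0.021, 1.021, -0.113], TCP at [0.231, 0.581, 0.231] pointing down, gripper open.
Joint ranges: [-2.91, 2.91], [-0.3, 2.13], [-1.5, 1.42], [0.17, 2.43], [-1.26, 4.41], [0.16, 1.93], [-2.52, 2.52]. Speed limits (rad/s): [1.89, 1.89, 2.39, 2.39, 3.01, 3.01, 3.01].

### API

Orientations are given as [roll, pitch, yaw] about the fixed x, y, z axes, in that order (R = Rz(yaw) Ry(pitch) Rx(roll)).
In Python, from workcell import * gives the robot as it stands.
- The arm moves only by the shell command python3 -m creep 'ROWS' [FORCE]. ROWS is JSON, a list that holds one entry, the list of rows, each a list of 7 numbers: the closure, from -1 (fully open) to 1 (shut), then the shift along the tool's x, y, z in m, then the turn, a rotation vector about the tool's x, y, z in degrees. A call has 1 to 10 rows; each row shifts and turns the commanded pose from where the row before left it, along the tool's axes as they then stand; what a row does not reach is not made up. A row lasts 1/10 s, in which the tool goes at most 50 mm and 8.59 degrees, less where a joint would pass 70% of its speed; a pose out of reach is approached as far as the arm can. A call is refused whole if a number of a shift passes 0.05 or a number of a turn 8.59, either way. A call with a gripper value outside its range is refused whole. The fingers move at their own pace and stop on an object; FORCE is the grip in N (left out, the last holds). Time passes only in rows, so rows that do not move let the fingers close. It gives the time, the measured TCP pose, the force, the opening and the grip force at its end, in the units of the state.
- observe(): the state, without advancing time (a new reading comes with each control period).
- grab_frame(name): name is "scene" or "side" or "wrist"; returns a dict with "image" (384x512x3 uint8, red, green, blue), "range_z" (384x512 float32, m along the optical axis (not along the pixel's ray), 0 where there is no reading), "fx", "fy", "cx", "cy" (pixels), "R" (3x3) and "t" (3): a world point X has camera coordinates R X + t; the wrist camera has in their place "T_tool_cam" (4x4, takes a point from camera to tool coordinates, whose origin is the TCP and whose axes are the flange's). Camera axes: x right, y down, z forward; pixel columns grow to the right and rows downward; lengths in m; the calibration is good to about 2 mm. A picture is of the moment at which its call begins: read the wrist's pose just before it.
- job_done(): hands the job in; it is judged then, once.
Trained networks look in a picture, given as the dict that the camera call returned (one of the last four; its "shot" number tells which), for a name from the list of things; names that differ only in an ending like _2 or _b are one class to them, and where a whole thing is asked for, a point or a joint stands for the part that bears it (a point fixed in the world has none). Each returns a list of dicts, best first, with "confidence" (0 to 1); they miss things now and then, are a little off and sometimes report something else, mostly with a low value. They report only what shows in the picture. A call takes as long as a camera call. They do not tell look-alikes from the thing itself.
- find_in(picture, thing): "extent" ([centre column, centre row, width, height] in pixels, round what is visible of it).
- outline_of(picture, thing): "region" (384x512 bool, what is visible of it) and "extent" ([centre column, centre row, width, height] in pixels, round what is visible of it).
- tip_of(picture, thing): "position" ([column, row] in pixels: a listed point, or the origin of a listed thing).
The state is a dict: "clock": time; "qpos": joint angles; "qd": joint speeds; "joint_efforts": joint torques, N m; "position": TCP position; "tool_rot": TCP orientation; "force": force on the tool from outside, world axes, zero at the start; "moment": the same for the moment, N m; "grip_width": finger opening in m; "finger_force": force on a finger pad.
Only numpy, scipy, OpenCV 4.12 (cv2) and the standard library are available. Lean on these libraries where they do the work, as an engineer would, in place of code of your own. Each camera call takes 0.05 s, during which the arm holds its last target. There are 200 camera calls.

### The job

Flip the stop leaf fully down onto the fence. Then bring the aluminium blank flush along the fence and home against the tip of the leaf's adjusting screw, whose setting has to be felt: rest it there with a light steady push of about 5 newtons for a second, never a shove. Finally let go of it and flip the leaf back up out of the way, leaving the blank where it was gauged and everything else undisturbed.

Things in the scene. Friction and masses are not known exactly. Their poses are not given: they have to be found in the camera images.
- fence_base: Fixed gauging fixture on the bench: steel base plate 140 (x) x 380 (y) x 10 mm with a low aluminium fence along its far (+x) side. Origin: centre of the plate's underside, at bench height; yaw varies by up to 0.25 rad. The fence runs along this frame's y; its front face is the plane x = +20 mm, 34 mm thick, top 28 mm above the bench (18 mm above the plate).
- stop_carriage: Dark steel stop carriage, fixed on the fence, at a varying place along it. Axes parallel to fence_base. Origin: where the fence face plane (x = 0 here) meets the gauge plane (y = 0 here), at bench height. The blank lies on the -y side. It covers x 0 to 38, y -6 to 38 mm; its hinge ears (x 14 to 34, y -6 to 24) reach 67 mm above the bench, the rest at most 40 mm.
- leaf_body (a joint): Hinge angle of the steel flip-stop leaf (rad): 0 = fully down on its rest, arm level, pointing to -x; grows as it flips up and back; limit 1.8. Stiff hinge (0.08 N m): stays where left, must be pressed down. Arm 80 x 13 x 10 mm; from it hangs a tongue 30 mm wide, 46 mm long, 13 mm thick; leaf down, the tongue's -y side is in the gauge plane, 3 to 33 mm before the fence.
- leaf_hinge (a point): Point on the hinge axis of the leaf, which runs along the carriage's y: at x = 24, y = 0, z = 60 mm in the carriage frame.
- leaf_grip (a point): Middle of the leaf's handle: round steel rod 10 mm thick, parallel to the hinge axis and 64 mm from it, 48 mm past (+y of) the gauge plane; rod free from y = 15 to 67 mm, then a 15 mm black ball. Leaf down: 40 mm before the fence face, 60 mm above the bench. It can turn in a grasp, so a downward gripper may follow its arc about leaf_hinge without turning.
- blank: The part: aluminium bar 32 (x) x 110 (y) x 42 (z) mm, about 0.4 kg, two holes marked on top. Origin: centre of its underside; y along its length. Starts on the plate, 10 to 26 mm before the fence, up to 0.12 rad askew, 60 to 180 mm short of the gauge plane; its top 24 mm is above the fence, to grip across its width. Gauged: origin at x = -16, y = -56 to -75, z = 10 mm in the carriage frame.
- nut_m20: Bystander: hex nut 33 x 34 x 16 mm lying on the base plate's front left part, beyond the stop. Origin: centre of its underside.
- tape_measure: Bystander: yellow tape measure 58 x 74 x 35 mm, left of the fixture. Origin: centre of its underside.
- wrench_b: Bystander: combination wrench 154 mm long, 7 mm thick, left of the fixture, lying along x. Origin: centre of its underside.
- screw_hole (a point): Where the adjusting screw comes out of the tongue's -y side; leaf down: 18 mm before the fence face, 26 mm above the bench, in the gauge plane. The screw's flat round tip, 10 mm across, stands out from here towards -y by 1 to 20 mm, set differently each time and not measured: only touch tells where the blank stops. The screw does not give. Its rear end reaches y = 27 mm at most.
Things that resemble listed ones, but are neither listed nor needed, are in the scene too. There is more than one size of the blank; the job needs the largest.

How it is judged:
On the way, in this order (a step that is already met when the one before it is completed fails the run):
1. the leaf is fully down (value of joint leaf_body below 0.05 rad), for 0.2 s.
2. leaf down, blank flush on the fence (side within 2 mm) and pressed against the leaf's screw with 2 N or more (value of joint leaf_body below 0.06 rad and contact force between blank and leaf_body above 2 N and x of blank in the frame of stop_carriage above -0.018 m and angle between the y axis of blank and the y axis of stop_carriage, either way round below 0.03 rad), for 0.4 s.
At the end, for the whole second after the job is handed in: The leaf stands up (over 1.4 rad) and still; the blank lies at rest flat on the plate where it was gauged, its side within 2 mm of the fence face and parallel to it within 0.03 rad, its end in the 1 to 20 mm range of the screw (1.5 mm and 0.5 mm margin) (value of joint leaf_body above 1.4 rad and velocity of joint leaf_body between -0.05 and 0.05 rad/s and x of blank in the frame of stop_carriage above -0.018 m and y of blank in the frame of stop_carriage between -0.0765 and -0.0545 m and z of blank in the frame of stop_carriage below 0.0115 m and angle between the y axis of blank and the y axis of stop_carriage, either way round below 0.03 rad and linear speed of blank below 0.01 m/s); the robot touches nothing.
It fails at once if the blank is pushed against the leaf or its screw with more than 12 N (contact force between blank and leaf_body above 12 N).
It fails at once if the blank is moved in the gauging place (origin within 85 mm of the gauge plane) while the leaf is not down (value of joint leaf_body above 0.1 rad and y of blank in the frame of stop_carriage above -0.085 m and linear speed of blank above 0.015 m/s).
It fails at once if a bystander is shifted more than 20 mm (distance of any of nut_m20, tape_measure, wrench_b from where it was at the start of the episode above 0.02 m).
It also fails if it takes over 72 s, if anything falls off the work surface, if the arm or the gripper's body presses on something with over 40 N, if the wrist force passes 120 N, or if a joint passes its speed limit or range.

## Working session

There is one attempt and no reset: what is moved stays moved. The work goes in short steps, Python scripts to look and compute and a shell command to move; the robot and the scene stay as the last step left them, time stands still between calls to the robot, and variables do not carry over. Pictures are saved under pics/ and viewed, at most 10 in all, crops included, and the job is handed in when it is done.

```bash
mkdir -p pics; cat > h.py <<'E'
from workcell import *
import numpy as np, cv2
from scipy.spatial.transform import Rotation as Ro
def unproj(f,mask_or_pts):
    a=mask_or_pts
    if getattr(a,'dtype',None)==bool:
        v,u=np.nonzero(a)
    else:
        a=np.atleast_2d(a); u,v=a[:,0],a[:,1]
    z=f['range_z'][np.round(v).astype(int),np.round(u).astype(int)]
    k=z>0; u,v,z=u[k],v[k],z[k]
    P=np.c_[(u-f['cx'])/f['fx']*z,(v-f['cy'])/f['fy']*z,z]
    if 'R' in f: return (P-np.array(f['t']))@np.array(f['R'])
    T=np.array(f['T_tool_cam']); P=P@T[:3,:3].T+T[:3,3]
    s=f['st']; return P@Ro.from_euler('xyz',s['tool_rot']).as_matrix().T+np.array(s['position'])
def shot(n):
    s=observe(); f=grab_frame(n); f['st']=s; return f
def save(f,n): cv2.imwrite('pics/'+n+'.png',f['image'][:,:,::-1])
E
python3 - <<'E'
from h import *
np.set_printoptions(precision=4,suppress=True)
print(observe())
for n in ['scene','side']:
    f=shot(n); save(f,n+'1')
    for t in ['fence_base','stop_carriage','blank','leaf_body','leaf_grip','leaf_hinge','screw_hole','nut_m20','tape_measure','wrench_b']:
        for r in tip_of(f,t)[:2]: 
            print(n,t,'tip',np.array(r['position']),round(r['confidence'],2),unproj(f,r['position']))
    for t in ['blank']:
        for r in outline_of(f,t)[:3]:
            P=unproj(f,r['region']); top=P[P[:,2]>np.percentile(P[:,2],90)-0.004]
            (c,wh,a)=cv2.minAreaRect((top[:,:2]*1000).astype(np.float32)); print(n,t,r['extent'],round(r['confidence'],2),np.percentile(P[:,2],90),c,wh,a)
E
python3 -c "
import cv2,numpy as np
cv2.imwrite('pics/both.png',cv2.resize(np.vstack([cv2.imread('pics/scene1.png'),cv2.imread('pics/side1.png')]),None,fx=.78,fy=.78))"
```

```text
{'clock': 0.0, 'qpos': array([-1.2622,  0.522 , -0.0363,  1.6   ,  0.0212,  1.0211, -0.1128]), 'qd': array([ 0.0006,  0.0003, -0.001 ,  0.0002, -0.0003,  0.0003, -0.0001]), 'joint_efforts': array([ -0.0006, -92.712 ,   1.9802, -36.9901,   0.0179,   0.0085,
         0.    ]), 'position': array([0.231 , 0.5804, 0.2307]), 'tool_rot': array([-3.1405,  0.0001,  2.7628]), 'force': array([ 0.4362, -0.3087,  0.2458]), 'moment': array([-0.0447,  0.0475, -0.0208]), 'finger_force': 0.0, 'grip_width': 0.0854801943166486}
scene fence_base tip [288.9 211.9] 0.78 [[ 0.5765 -0.0458  0.0108]]
scene stop_carriage tip [272.4 196. ] 0.82 [[0.6043 0.034  0.0093]]
scene blank tip [312.1 292. ] 0.73 [[ 0.3764 -0.2501  0.0128]]
scene blank tip [311.4 229.8] 0.64 [[ 0.5394 -0.1448  0.0301]]Traceback (most recent call last):
  File "<stdin>", line 7, in <module>
ValueError: it knows: blank, fence_base, leaf_grip, leaf_hinge, nut_m, screw_hole, stop_carriage, tape_measure, wrench
[ WARN:0@0.034] global loadsave.cpp:275 findDecoder imread_('pics/side1.png'): can't open/read file: check file path/integrity
Traceback (most recent call last):
ValueError: all the input arrays must have same number of dimensions, but the array at index 0 has 3 dimension(s) and the array at index 1 has 2 dimension(s)
```

```bash
python3 - <<'E'
from h import *
np.set_printoptions(precision=4,suppress=True)
ims=[]
for n in ['scene','side']:
    f=shot(n); ims.append(f['image'])
    for t in ['fence_base','stop_carriage','blank','leaf_grip','leaf_hinge','screw_hole','nut_m','tape_measure','wrench']:
        for r in tip_of(f,t)[:2]: 
            print(n,t,'tip',np.array(r['position']),round(r['confidence'],2),unproj(f,r['position']))
    for t in ['blank','stop_carriage']:
        for r in outline_of(f,t)[:3]:
            P=unproj(f,r['region']); top=P[P[:,2]>np.percentile(P[:,2],90)-0.004]
            (c,wh,a)=cv2.minAreaRect((top[:,:2]*1000).astype(np.float32)); print(n,t,r['extent'],round(r['confidence'],2),np.percentile(P[:,2],90),c,wh,a)
cv2.imwrite('pics/both.png',cv2.resize(np.vstack(ims)[:,:,::-1],None,fx=.78,fy=.78))
E
```

```text
scene fence_base tip [288.7 211.6] 0.57 [[ 0.5779 -0.0442  0.01  ]]
scene stop_carriage tip [270.7 196.3] 0.64 [[0.5992 0.0368 0.0102]]
scene stop_carriage tip [209.  150.7] 0.29 [[0.6385 0.3226 0.0295]]
scene blank tip [313.7 290.1] 0.89 [[ 0.3765 -0.2535  0.0237]]
scene blank tip [311.9 229.9] 0.73 [[ 0.5384 -0.1469  0.032 ]]
scene leaf_grip tip [267.4 157. ] 0.68 [[ 0.7679  0.1717 -0.0052]]
scene leaf_hinge tip [277.1 178.4] 0.52 [[0.6277 0.0354 0.0639]]
scene screw_hole tip [267.5 172.5] 0.68 [[0.586  0.0424 0.111 ]]Traceback (most recent call last):
  File "<stdin>", line 7, in <module>
ValueError: it knows: blank, fence_base, leaf_grip, leaf_hinge, nut_m, screw_hole, stop_carriage, tape_measure, wrench
```

```bash
python3 - <<'E'
from h import *
np.set_printoptions(precision=4,suppress=True)
ims=[]
for n in ['scene','side']:
    f=shot(n); ims.append(f['image'])
    for t in ['fence_base','stop_carriage','blank','leaf_grip','leaf_hinge','screw_hole','nut_m20','tape_measure','wrench_b']:
        for r in tip_of(f,t)[:2]: 
            print(n,t,'tip',np.array(r['position']),round(r['confidence'],2),unproj(f,r['position']))
    for t in ['blank','stop_carriage']:
        for r in outline_of(f,t)[:3]:
            P=unproj(f,r['region']); top=P[P[:,2]>np.percentile(P[:,2],90)-0.004]
            (c,wh,a)=cv2.minAreaRect((top[:,:2]*1000).astype(np.float32)); print(n,t,r['extent'],round(r['confidence'],2),np.percentile(P[:,2],90),c,wh,a)
cv2.imwrite('pics/both.png',cv2.resize(np.vstack(ims)[:,:,::-1],None,fx=.78,fy=.78))
E
```

```text
scene fence_base tip [289.6 210.3] 0.72 [[ 0.5828 -0.044   0.0114]]
scene stop_carriage tip [272.6 195.5] 0.95 [[0.6054 0.034  0.0106]]
scene blank tip [314.6 292. ] 0.63 [[ 0.3757 -0.257   0.0197]]
scene blank tip [312.5 232.5] 0.62 [[ 0.5381 -0.15    0.0237]]
scene leaf_grip tip [266.2 155.1] 0.68 [[0.6356 0.0838 0.1248]]
scene leaf_hinge tip [279.6 178.7] 0.48 [[0.6329 0.0298 0.0621]]
scene nut_m20 tip [239.1 189.1] 0.48 [[0.5516 0.1225 0.0269]]
scene tape_measure tip [212.7 151.7] 0.64 [[0.6553 0.3219 0.0156]]
scene wrench_b tip [178.7 174.1] 0.65 [[0.5096 0.3423 0.0021]]
scene blank [192.9, 200.2, 30.2, 15.7] 0.65 0.03287347633033072 (439.20709228515625, 212.81585693359375) (26.885337829589844, 77.53546905517578) 45.81206130981445
scene blank [312.6, 225.1, 32.9, 34.3] 0.59 0.05413481026599283 (556.866455078125, -131.81883239746094) (109.14745330810547, 31.870338439941406) 75.8987045288086
scene blank [317.1, 290.3, 35.6, 26.0] 0.56 0.03291589444447026 (387.17236328125, -254.78811645507812) (25.429180145263672, 80.1245346069336) 11.754130363464355
scene stop_carriage [270.2, 170
[... 777 characters left out ...]
b tip [357.6 208.1] 0.46 [[0.5042 0.3517 0.0021]]
side blank [182.2, 186.4, 45.4, 31.3] 0.91 0.054082925658277804 (558.0159301757812, -124.65479278564453) (106.9911117553711, 32.382164001464844) 76.81246185302734
side blank [161.0, 133.1, 27.0, 13.6] 0.89 0.0324258983173469 (386.9548645019531, -248.67755126953125) (24.85821533203125, 79.17797088623047) 8.153770446777344
side blank [312.6, 174.4, 30.0, 23.0] 0.83 0.0324424289726644 (438.6895446777344, 217.26763916015625) (23.54401397705078, 81.43145751953125) 47.017601013183594
side stop_carriage [252.1, 214.5, 31.3, 39.4] 0.62 0.12915585269913535 (636.9779663085938, 79.10755920410156) (77.08155059814453, 10.461004257202148) 81.47970581054688
```

View pics/both.png

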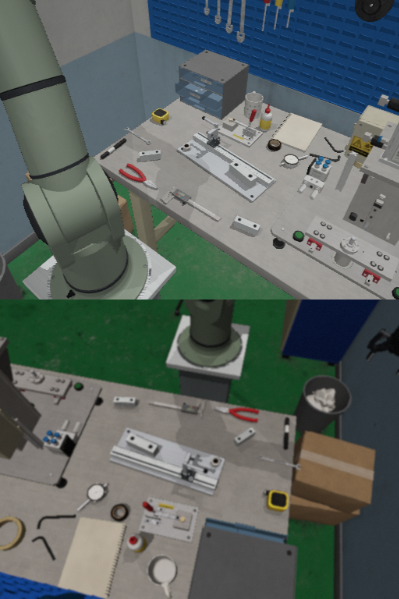

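```bash
python3 - <<'E'
from h import *
np.set_printoptions(precision=4,suppress=True)
A=[]
for n in ['scene','side']:
    f=shot(n); P=unproj(f,np.ones((384,512),bool))
    k=(abs(P[:,0]-.6)<.13)&(abs(P[:,1]+.03)<.22)
    P=P[k]
    for lo,hi,nm in [(.007,.013,'plate'),(.025,.031,'fence'),(.049,.057,'blank'),(.1,.16,'leaf')]:
        Q=P[(P[:,2]>lo)&(P[:,2]<hi)]
        if nm=='fence':
            c0=np.array([.60,-.02])
            # robust line fit
            l=cv2.fitLine((Q[:,:2]*1000).astype(np.float32),cv2.DIST_WELSCH,0,.01,.01).ravel()
            d=l[:2]*np.sign(l[1]); nrm=np.array([d[1],-d[0]])
            s=(Q[:,:2]-l[2:]/1000)@nrm; kk=abs(s)<.03
            print(n,'fence yaw',np.arctan2(-d[0],d[1]),l[2:],len(Q),np.percentile(s[kk],[2,5,50,95,98]), 'along',np.percentile(((Q[:,:2]-l[2:]/1000)@d)[kk],[1,99]))
        r=cv2.minAreaRect((Q[:,:2]*1000).astype(np.float32)); print(n,nm,len(Q),r, Q[:,2].mean())
        if nm=='leaf': print('leaf top',Q[:,2].max(), Q.min(0),Q.max(0))
E
```

```text
scene plate 2200 ((631.1800537109375, -42.87406921386719), (382.29693603515625, 243.23403930664062), 83.00885009765625) 0.010430364549048617
scene fence yaw -0.114168726 [620.945    0.2118] 884 [-0.0152 -0.0134  0.0019  0.0182  0.0198] along [-0.2292  0.1432]
scene fence 884 ((583.225341796875, -37.773651123046875), (380.2240295410156, 110.75430297851562), 83.5865478515625) 0.02825771623208524
scene blank 363 ((583.53955078125, -63.42047119140625), (258.2550354003906, 43.31682586669922), 70.5660400390625) 0.05253192726965258
scene leaf 198 ((616.956787109375, 74.44756317138672), (81.1590576171875, 51.13356399536133), 82.32010650634766) 0.11910723447703862
leaf top 0.13853993367249973 [0.587  0.0338 0.1002] [0.6462 0.1125 0.1385]
side plate 3511 ((612.7416381835938, -29.026199340820312), (396.4995422363281, 235.0288848876953), 88.658447265625) 0.010160863618931452
side fence yaw -0.12500747 [615.0221 -45.3524] 1544 [-0.0147 -0.0136  0.0021  0.0175  0.0183] along [-0.1766  0.1955]
side fence 1544 ((609.4671020507812, -36.81681823730469), (113.17170715332031, 377.5777893066406), 2.9745986461639404) 0.02811887977762033
side blank 445 ((584.135009765625, -58.05859375), (258.43487548828125, 44.15888214111328), 68.867431640625) 0.05212388059633106
side leaf 273 ((617.09326171875, 80.45883178710938), (81.60779571533203, 51.757083892822266), 82.03878021240234) 0.12120608043762053
leaf top 0.1357949062141405 [0.5874 0.0377 0.1001] [0.6477 0.1182 0.1358]
```

```bash
python3 -m creep '[[[-1,0,0,-0.01,0,0,8.5],[-1,0,0,-0.01,0,0,8.5],[-1,0,0,-0.01,0,0,8.5],[-1,0,0,-0.01,0,0,8.5],[-1,0,0,-0.01,0,0,8.5],[-1,0,0,0,0,0,8.5],[-1,0,0,0,0,0,8.5],[-1,0,0,0,0,0,8.5],[-1,0,0,0,0,0,7],[-1,0,0,0,0,0,0]]]' 40
```

```text
clock: 2.85
position: [0.231, 0.5807, 0.2812]
tool_rot: [3.141, 0.0, 1.452]
force: [0.2, -0.2, -0.0]
grip_width: 0.0855
finger_force: 0.0
```

```bash
python3 -m creep '[[[-1,-0.033,0.034,0,0,0,0],[-1,-0.033,0.034,0,0,0,0],[-1,-0.033,0.034,0,0,0,0],[-1,-0.033,0.034,0,0,0,0],[-1,-0.033,0.034,0,0,0,0],[-1,-0.033,0.034,0,0,0,0],[-1,-0.033,0.034,0,0,0,0],[-1,-0.033,0.034,0,0,0,0],[-1,-0.033,0.034,0,0,0,0],[-1,-0.033,0.034,0,0,0,0]]]' ; python3 -m creep '[[[-1,-0.033,0.034,0,0,0,0],[-1,-0.033,0.034,0,0,0,0],[-1,-0.033,0.034,0,0,0,0],[-1,-0.017,0.008,0,0,0,0],[-1,0,0,0,0,0,0],[-1,0,0,0,0,0,0]]]'
cat > look.py <<'E'
from h import *
import sys
np.set_printoptions(precision=4,suppress=True)
f=shot('wrist'); save(f,sys.argv[1]); print(f['st']['position'],f['st']['tool_rot'],f['T_tool_cam'])
yaw=-.12; d=np.array([-np.sin(yaw),np.cos(yaw)]); n=np.array([np.cos(yaw),np.sin(yaw)])
for t in ['stop_carriage','leaf_grip','leaf_hinge','screw_hole','blank','nut_m20']:
    for r in tip_of(f,t)[:2]: print(t,np.array(r['position']),round(r['confidence'],2),unproj(f,r['position']))
P=unproj(f,np.ones((384,512),bool)); P=P[(abs(P[:,0]-.6)<.12)&(abs(P[:,1]+.03)<.24)]
for lo,hi,nm in [(.025,.031,'fence'),(.049,.057,'blank'),(.1,.145,'leaf')]:
    Q=P[(P[:,2]>lo)&(P[:,2]<hi)]
    if len(Q)<50: continue
    if nm=='fence':
        l=cv2.fitLine((Q[:,:2]*1000).astype(np.float32),cv2.DIST_WELSCH,0,.01,.01).ravel()
        e=l[:2]*np.sign(l[1]); m=np.array([e[1],-e[0]]); s=(Q[:,:2]-l[2:]/1000)@m
        print('fence yaw',np.arctan2(-e[0],e[1]),l[2:],np.percentile(s[abs(s)<.03],[2,5,50,95,98]))
    print(nm,len(Q),'n',np.percentile(Q[:,:2]@n,[1,5,50,95,99]),'d',np.percentile(Q[:,:2]@d,[1,5,50,95,99]),'z',Q[:,2].mean(),Q[:,2].max(),cv2.minAreaRect((Q[:,:2]*1000).astype(np.float32)))
E
python3 look.py w1
```

```text
clock: 3.85
position: [0.5313, 0.2116, 0.2815]
tool_rot: [3.141, -0.0, 1.458]
force: [0.6, 0.4, 0.4]
grip_width: 0.0853
finger_force: 0.0
clock: 4.45
position: [0.6259, 0.0853, 0.2811]
tool_rot: [-3.141, -0.0, 1.456]
force: [0.2, 0.7, 0.1]
grip_width: 0.0855
finger_force: 0.0
[0.6259 0.0853 0.2811] [-3.1412 -0.0003  1.4561] [[-0.0004 -0.9546 -0.298   0.0762]
 [ 1.     -0.0004  0.0001  0.0001]
 [-0.0002 -0.298   0.9546 -0.1418]
 [ 0.      0.      0.      1.    ]]
stop_carriage [248. 184.] 0.58 [[0.6156 0.0498 0.0342]]
leaf_grip [269.  171.9] 0.71 [[0.6406 0.0857 0.1276]]
leaf_hinge [266.3 199.9] 0.88 [[0.6354 0.0592 0.1277]]
screw_hole [232.9 212.9] 0.78 [[0.6011 0.0448 0.1142]]
blank [83.2 61.8] 0.81 [[0.4512 0.2089 0.0294]]
blank [226.1 304.1] 0.67 [[ 0.5684 -0.1046  0.0511]]
nut_m20 [196.2 113.5] 0.9 [[0.5652 0.1392 0.025 ]]
fence yaw -0.10571392 [618.0425 -25.2301] [-0.0152 -0.0136  0.0012  0.0183  0.0199]
fence 5419 n [0.5319 0.5483 0.6168 0.6344 0.6359] d [-0.1423 -0.1253  0.0321  0.2149  0.2237] z 0.026947028280649085 0.030985319115303833 ((586.947021484375, -33.89146423339844), (374.8786926269531, 112.73929595947266), 85.30592346191406)
blank 1661 n [0.5508 0.5545 0.5704 0.5869 0.5913] d [-0.1136 -0.1085 -0.0564 -0.0094 -0.0045] z 0.050860304279190645 0.054542905858841195 ((584.5477294921875, -59.801177978515625), (259.37921142578125, 44.33861541748047), 69.15863037109375)
leaf 1731 n [0.5795 0.5837 0.619  0.6275 0.6289] d [0.1126 0.1145 0.1295 0.1878 0.1917] z 0.12029802422510877 0.13463649973008254 ((618.5166015625, 79.07018280029297), (83.00437927246094, 49.48363494873047), 80.51067352294922)
```

View pics/w1.png

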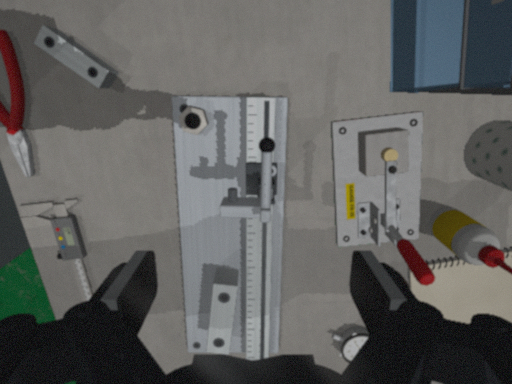

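```bash
python3 -m creep '[[[-1,0,0.015,0.04,0,0,0],[-1,0,0,0.045,0,0,0],[-1,0,0,0.045,0,0,0],[-1,0,0,0.03,0,0,0],[-1,0,0,0.016,0,0,0],[-1,0,0,0,0,0,0],[-1,0,0,0,0,0,0]]]' ; python3 - <<'E'
from h import *
f=shot('wrist'); save(f,'w2')
E
python3 -m creep '[[[1,0,0,0,0,0,0],[1,0,0,0,0,0,0],[1,0,0,0,0,0,0],[1,0,0,0,0,0,0],[1,0,0,0,0,0,0],[1,0,0,0,0,0,0],[1,0,0,0,0,0,0],[1,0,0,0,0,0,0]]]' 40
```

```text
clock: 5.5
position: [0.6416, 0.0835, 0.1066]
tool_rot: [3.14, -0.0, 1.454]
force: [-0.1, 0.2, 0.9]
grip_width: 0.0851
finger_force: 0.0
clock: 6.35
position: [0.6409, 0.0835, 0.1054]
tool_rot: [-3.142, -0.0, 1.454]
force: [-1.6, -0.0, 5.6]
grip_width: 0.0084
finger_force: 39.1
```

View pics/w2.png

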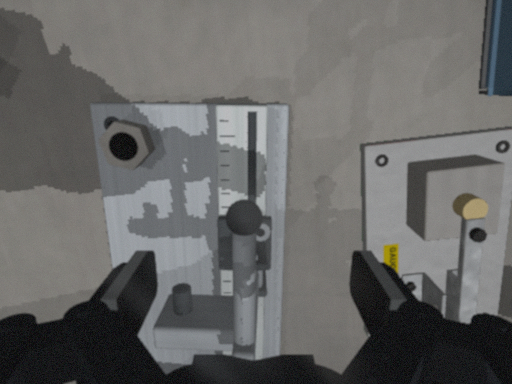

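```bash
python3 -m creep '[[[1,0,-0.0111,0.001,0,0,0],[1,0,-0.0108,0.0029,0,0,0],[1,0,-0.0101,0.0047,0,0,0],[1,0,-0.0091,0.0064,0,0,0],[1,0,0,0,0,0,0]]]' 30
```

```text
clock: 6.85
position: [0.5988, 0.0885, 0.0896]
tool_rot: [-3.14, 0.0, 1.454]
force: [-1.6, 1.6, 1.3]
grip_width: 0.0084
finger_force: 38.8
```

```bash
python3 -m creep '[[[1,0,-0.0079,0.0079,0,0,0],[1,0,-0.0064,0.0091,0,0,0],[1,0,-0.0047,0.0101,0,0,0],[1,0,-0.0029,0.0108,0,0,0],[1,0,-0.001,0.0111,0,0,0],[1,0,0,0,0,0,0],[1,0,0,0,0,0,0]]]'
```

```text
clock: 7.55
position: [0.5771, 0.0911, 0.0403]
tool_rot: [-3.14, 0.0, 1.454]
force: [0.9, 3.9, -2.7]
grip_width: 0.0084
finger_force: 41.4
```

```bash
python3 -m creep '[[[1,0,0,0.001,0,0,0],[1,0,0,0.001,0,0,0],[1,0,0,0.001,0,0,0],[1,0,0,0,0,0,0]]]'; python3 - <<'E'
from h import *
s=observe(); print(s['force'],s['moment'],s['position'])
E
```

```text
clock: 7.95
position: [0.5771, 0.0911, 0.0382]
tool_rot: [-3.141, -0.0, 1.454]
force: [-0.1, 5.3, -1.4]
grip_width: 0.0087
finger_force: 41.6
[-0.1232527   5.26550702 -1.4042076 ] [ 0.95084133  0.0707702  -0.06788275] [0.57708689 0.09108364 0.03817437]
```

```bash
python3 -m creep '[[[1,0,0,0.001,0,0,0],[1,0,0,0.001,0,0,0],[1,0,0,0.001,0,0,0],[1,0,0,0,0,0,0]]]'; python3 - <<'E'
from h import *
s=observe(); print(s['force'],s['moment'],s['position'])
E
```

```text
clock: 8.35
position: [0.5772, 0.0912, 0.0369]
tool_rot: [-3.141, -0.001, 1.454]
force: [-12.5, 4.6, 35.4]
grip_width: 0.0084
finger_force: 45.2
[-12.54144806   4.57210488  35.39559062] [ 0.95863344  2.60266528 -0.09172057] [0.57722908 0.09119522 0.03686412]
```

```bash
python3 -m creep '[[[1,0,0,-0.0015,0,0,0],[0,0,0,0,0,0,0],[0,0,0,0,0,0,0],[0,0,0,0,0,0,0],[0,0,0,-0.03,0,0,0],[0,0,0,-0.045,0,0,0],[-1,0,0,-0.045,0,0,0],[-1,0,0,-0.045,0,0,0],[-1,0,0,0,0,0,0]]]'; python3 - <<'E'
from h import *
E
python3 look.py w3
```

```text
clock: 9.25
position: [0.5797, 0.0907, 0.2072]
tool_rot: [3.134, -0.003, 1.453]
force: [0.7, 0.3, -1.6]
grip_width: 0.0833
finger_force: 0.0
[0.5797 0.0907 0.2072] [ 3.1343 -0.0027  1.4531] [[-0.0004 -0.9546 -0.298   0.0762]
 [ 1.     -0.0004  0.0001  0.0001]
 [-0.0002 -0.298   0.9546 -0.1418]
 [ 0.      0.      0.      1.    ]]
stop_carriage [287. 203.] 0.72 [[0.6122 0.0454 0.015 ]]
leaf_grip [249.7 174.4] 0.94 [[0.5783 0.0937 0.0641]]
leaf_hinge [316.4 226.6] 0.92 [[0.6333 0.038  0.0669]]
screw_hole [272.5 211.6] 0.75 [[0.5948 0.0558 0.0625]]
screw_hole [256.7 338.3] 0.48 [[ 0.5632 -0.0922  0.0517]]
blank [93.  56.4] 0.74 [[0.4515 0.2093 0.0291]]
blank [257.4 340.3] 0.62 [[ 0.5636 -0.0959  0.0505]]
nut_m20 [225.4 125.8] 0.89 [[0.5597 0.1345 0.0257]]
fence yaw -0.14719374 [627.4623  30.3487] [-0.018  -0.016  -0.0003  0.0158  0.0178]
fence 7346 n [0.5314 0.545  0.6168 0.634  0.6357] d [-0.0642 -0.0496  0.0877  0.2155  0.2228] z 0.027017787651726164 0.030992826872941387 ((588.8101196289062, 7.475860595703125), (293.715576171875, 113.45938873291016), 84.59590148925781)
blank 1114 n [0.5563 0.5586 0.5739 0.6048 0.6322] d [-0.0516 -0.0489 -0.0256  0.1269  0.1324] z 0.05118036964763366 0.05698240700439583 ((595.9713134765625, -30.72992706298828), (187.50088500976562, 81.89895629882812), 83.57209777832031)
```

View pics/w3.png

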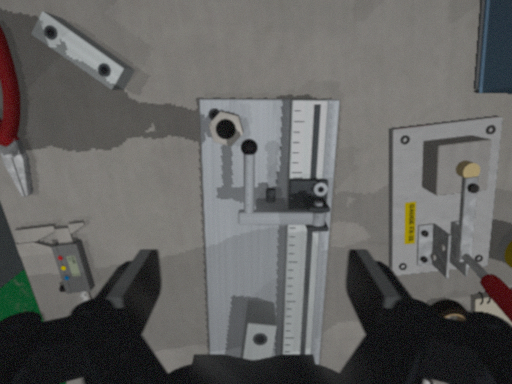

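```bash
python3 -m creep '[[[-1,-0.044,0,0,0,0,0],[-1,-0.044,0.003,0,0,0,0],[-1,-0.044,0,0,0,0,0],[-1,-0.044,0,0,0,0,0],[-1,-0.044,0,0,0,0,0],[-1,0,0,0,0,0,0],[-1,0,0,0,0,0,0]]]'
cat > fit.py <<'E'
from h import *
import sys
np.set_printoptions(precision=4,suppress=True)
def line(Q,s0):  # Q columns: s, value -> robust linear fit
    p=np.polyfit(Q[:,0]-s0,Q[:,1],1)
    for _ in range(5):
        r=Q[:,1]-np.polyval(p,Q[:,0]-s0); k=abs(r)<max(.0015,np.median(abs(r))*2); p=np.polyfit(Q[k,0]-s0,Q[k,1],1)
    return p,k.sum()
f=shot(sys.argv[1]); save(f,sys.argv[2]); s=f['st']; print(s['position'],s['tool_rot'])
yaw=-.12; d=np.array([-np.sin(yaw),np.cos(yaw)]); n=np.array([np.cos(yaw),np.sin(yaw)])
for r in outline_of(f,'blank')[:3]:
    P=unproj(f,r['region']); T=P[(P[:,2]>.048)&(P[:,2]<.058)]
    if len(T)<100: continue
    R=cv2.minAreaRect((T[:,:2]*1000).astype(np.float32)); print('blank',R,R[0]@n,R[0]@d,len(T))
P=unproj(f,np.ones((384,512),bool)); S=np.c_[P[:,:2]@d,P[:,:2]@n,P[:,2]]
for nm,z0,lo,hi,ref in [('face',.020,.585,.615,0),('back',.020,.62,.65,1)]:
    out=[]
    for a in np.arange(-.24,.10,.004):
        k=(S[:,0]>a)&(S[:,0]<a+.004)&(S[:,2]>z0)&(S[:,2]<.032)&(S[:,1]>.59)&(S[:,1]<.65)
        if k.sum()>8: out.append([a+.002,np.percentile(S[k,1],2 if nm=='face' else 98)])
    if len(out)>8: p,k=line(np.array(out),-.02); print(nm,'n at s=-.02',p[1],'yaw',yaw-p[0],k,len(out))
E
python3 fit.py wrist w4; python3 fit.py scene s4; python3 fit.py side d4
```

```text
clock: 10.3
position: [0.5541, -0.1289, 0.2012]
tool_rot: [-3.141, 0.0, 1.451]
force: [0.0, 0.2, -0.3]
grip_width: 0.0855
finger_force: 0.0
[ 0.5541 -0.1289  0.2012] [-3.1406  0.0002  1.4514]
blank ((558.4092407226562, -128.69833374023438), (109.77681732177734, 32.043819427490234), 76.23897552490234) 569.800278136503 -60.924414379869006 4097
face n at s=-.02 0.6021387406922643 yaw -0.12235848502058883 61 61
back n at s=-.02 0.6349570992308555 yaw -0.1230442084675948 61 61
[ 0.5547 -0.127   0.2013] [-3.1408 -0.0003  1.4547]
blank ((558.6319580078125, -131.35281372070312), (110.83580780029297, 36.901283264160156), 76.47730255126953) 570.3391674382262 -63.53314305037213 353
face n at s=-.02 0.6024943301537732 yaw -0.11839689395069489 38 55
back n at s=-.02 0.6345120466422571 yaw -0.1276355702844294 48 55
[ 0.5548 -0.1267  0.2015] [-3.1411 -0.0002  1.4554]
blank ((557.6138305664062, -126.66866302490234), (111.41804504394531, 32.44459915161133), 76.24263000488281) 568.7676117029301 -59.004560071252385 451
face n at s=-.02 0.6025152313645611 yaw -0.12333800111577688 54 63
back n at s=-.02 0.6340222054012677 yaw -0.12071416783656981 61 63
```

View pics/w4.png

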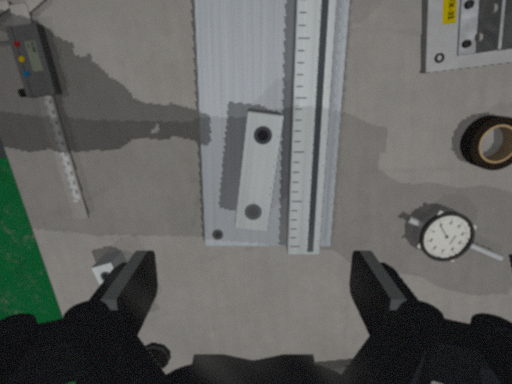

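```bash
python3 -c "
import cv2
a=cv2.imread('pics/w3.png')[180:270,220:350]; cv2.imwrite('pics/w3c.png',cv2.resize(a,None,fx=5,fy=5,interpolation=cv2.INTER_CUBIC))"
python3 -m creep '[[[-1,0,0.004,0.03,0,0,3.5],[-1,-0.001,0,0.04,0,0,3.6],[-1,0,0,0.04,0,0,0],[-1,0,0,0.03,0,0,0],[-1,0,0,0.02,0,0,0],[-1,0,0,0.01,0,0,0],[-1,0,0,0,0,0,0],[-1,0,0,0,0,0,0]]]'; python3 fit.py wrist w5
```

```text
clock: 11.4
position: [0.5589, -0.1294, 0.0326]
tool_rot: [3.141, -0.0, 1.33]
force: [0.1, -0.4, 0.3]
grip_width: 0.0855
finger_force: 0.0
[ 0.5589 -0.1294  0.0326] [ 3.1407 -0.      1.33  ]
blank ((559.5215454101562, -123.37208557128906), (98.74429321289062, 32.18777847290039), 76.40975189208984) 570.2669669110808 -55.50331275172083 16156
face n at s=-.02 0.6018063519943923 yaw -0.12314333062164388 48 48
back n at s=-.02 0.6330165804135508 yaw -0.20588054238813863 38 48
```

View pics/w3c.png

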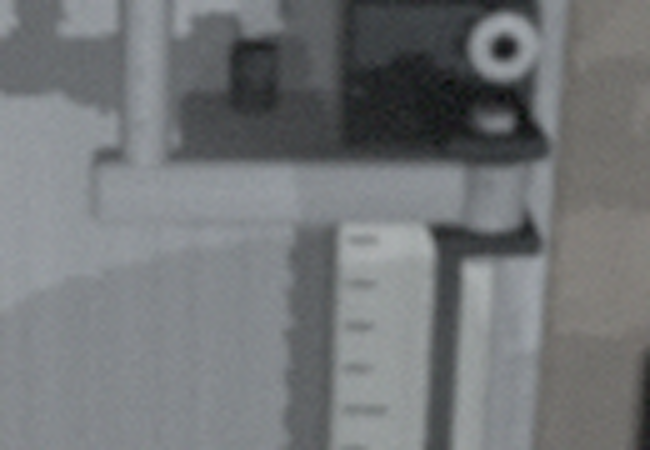

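```bash
python3 -m creep '[[[1,0,0,0,0,0,0],[1,0,0,0,0,0,0],[1,0,0,0,0,0,0],[1,0,0,0,0,0,0],[1,0,0,0,0,0,0],[1,0,0,0,0,0,0],[1,0,0,0,0,0,0]]]' 30
```

```text
clock: 12.2
position: [0.5584, -0.1294, 0.032]
tool_rot: [3.141, -0.0, 1.33]
force: [-2.5, 0.3, 6.0]
grip_width: 0.0314
finger_force: 30.4
```

```bash
python3 -m creep '[[[1,0,0,-0.0003,0,0,-3.4],[1,0,0,0,0,0,-3.4],[1,0.01,0.004,0,0,0,0],[1,0.01,0.004,0,0,0,0],[1,0.01,0.003,0,0,0,0],[1,0.01,0,0,0,0,0],[1,0,0,0,0,0,0],[1,0,0,0,0,0,0]]]'; python3 -c "
from h import *
s=observe();print(s['force'],s['position'],s['tool_rot'])"
```

```text
clock: 13.0
position: [0.5743, -0.0902, 0.0321]
tool_rot: [-3.141, -0.0, 1.449]
force: [1.4, 1.4, -2.7]
grip_width: 0.031
finger_force: 30.5
[ 1.38524444  1.36206124 -2.74719589] [ 0.57425639 -0.09017045  0.03206826] [-3.14146470e+00 -3.91269854e-04  1.44949115e+00]
```

```bash
cat > st.py <<'E'
from h import *
import sys
n=np.array([.9926,-.1217]);d=np.array([.1217,.9926])
s=observe();F=s['force'][:2];p=s['position'][:2]
print('n %.4f s %.4f z %.4f yaw %.4f Fn %.1f Fs %.1f Fz %.1f Mz %.2f'%(p@n,p@d,s['position'][2],s['tool_rot'][2],F@n,F@d,s['force'][2],s['moment'][2]),round(s['clock'],2),flush=True)
lim=dict(a.split('=') for a in sys.argv[1:])
if abs(F@n)>float(lim.get('n',99)) or abs(F@d)>float(lim.get('s',99)): sys.exit(1)
E
python3 -m creep '[[[1,0,0.001,0,0,0,0],[1,0,0.001,0,0,0,0],[1,0,0.001,0,0,0,0]]]' >/dev/null; python3 st.py n=5 && python3 -m creep '[[[1,0,0.0007,0,0,0,0]]]' >/dev/null && python3 st.py n=5 && python3 -m creep '[[[1,0,0.0007,0,0,0,0]]]' >/dev/null && python3 st.py n=5 && python3 -m creep '[[[1,0,0.0007,0,0,0,0]]]' >/dev/null && python3 st.py n=5 && python3 -m creep '[[[1,0,0.0007,0,0,0,0]]]' >/dev/null && python3 st.py n=5 && python3 -m creep '[[[1,0,0.0007,0,0,0,0]]]' >/dev/null && python3 st.py n=5 && python3 -m creep '[[[1,0,0.0007,0,0,0,0]]]' >/dev/null && python3 st.py n=5
```

```text
n 0.5836 s -0.0209 z 0.0321 yaw 1.4479 Fn -3.9 Fs 0.1 Fz 3.1 Mz 0.02 13.3
n 0.5846 s -0.0210 z 0.0321 yaw 1.4479 Fn -4.5 Fs -0.7 Fz 2.3 Mz -0.02 13.4
n 0.5853 s -0.0209 z 0.0321 yaw 1.4481 Fn -3.8 Fs -1.1 Fz 1.5 Mz 0.05 13.5
n 0.5856 s -0.0209 z 0.0321 yaw 1.4480 Fn -10.4 Fs -1.0 Fz 8.0 Mz -0.08 13.6
```

```bash
python3 -m creep '[[[1,0.01,0,0,0,0,0],[1,0.01,0,0,0,0,0]]]' >/dev/null; python3 st.py n=20 s=15 && python3 -m creep '[[[1,0.01,0,0,0,0,0],[1,0.01,0,0,0,0,0]]]' >/dev/null; python3 st.py n=20 s=15 && python3 -m creep '[[[1,0,0,0,0,0,0]]]' && python3 fit.py wrist w6 && python3 -c "
import cv2
a=cv2.imread('pics/w6.png');cv2.imwrite('pics/w6b.png',cv2.resize(a[100:300,160:420],None,fx=3,fy=3,interpolation=cv2.INTER_CUBIC)[:600])"
```

```text
n 0.5856 s -0.0023 z 0.0321 yaw 1.4466 Fn -6.7 Fs -9.4 Fz 4.3 Mz -0.00 13.8
n 0.5857 s 0.0179 z 0.0321 yaw 1.4469 Fn -6.5 Fs -8.9 Fz 4.4 Mz -0.05 14.0
clock: 14.1
position: [0.5837, -0.0517, 0.0321]
tool_rot: [-3.141, 0.0, 1.449]
force: [-7.7, 1.4, 4.5]
grip_width: 0.0312
finger_force: 31.3
[ 0.5837 -0.0517  0.0321] [-3.1406  0.0005  1.4486]
blank ((584.5872802734375, -45.86415481567383), (99.06112670898438, 32.148040771484375), 83.04489135742188) 585.8737994742183 24.447904697419688 16202
face n at s=-.02 0.6093412521938112 yaw -0.058422999487092314 18 35
back n at s=-.02 0.635093197828142 yaw -0.11745184464380701 26 35
```

View pics/w6.png

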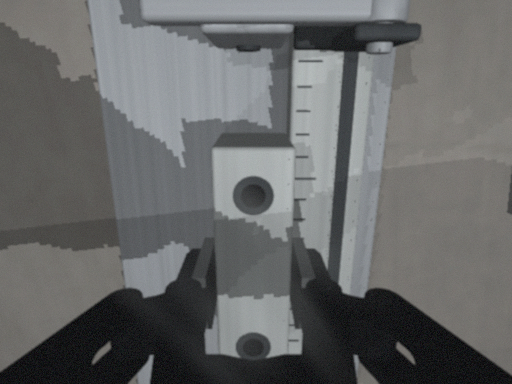

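```bash
python3 - <<'E'
from h import *
f=shot('wrist'); n=np.array([.9926,-.1217]);d=np.array([.1217,.9926])
for u in (230,248):
  for r in range(20,62,3):
    P=unproj(f,[u,r]); print(u,r,np.round(P[:,:2]@d,4),np.round(P[:,:2]@n,4),P[:,2].round(4))
for r in (136,140,146,150):
    P=unproj(f,[230,r]); print('blank',r,P[:,:2]@d,P[:,2])
E
```

```text
230 20 [0.1151] [0.5789] [0.063]
230 23 [0.1145] [0.5789] [0.0618]
230 26 [0.1141] [0.5787] [0.059]
230 29 [0.1133] [0.5786] [0.0585]
230 32 [0.1128] [0.5785] [0.0564]
230 35 [0.1122] [0.5783] [0.0545]
230 38 [0.1124] [0.5777] [0.0456]
230 41 [0.1126] [0.5771] [0.0364]
230 44 [0.1124] [0.5766] [0.0288]
230 47 [0.1125] [0.5758] [0.0173]
230 50 [0.1121] [0.5753] [0.0089]
230 53 [0.1108] [0.5752] [0.0088]
230 56 [0.1095] [0.5752] [0.009]
230 59 [0.1082] [0.5752] [0.0093]
248 20 [0.1152] [0.5844] [0.0625]
248 23 [0.1147] [0.5843] [0.0604]
248 26 [0.1142] [0.5843] [0.0586]
248 29 [0.1133] [0.5843] [0.0589]
248 32 [0.1126] [0.5843] [0.0576]
248 35 [0.1124] [0.5842] [0.0526]
248 38 [0.1124] [0.5841] [0.0456]
248 41 [0.1123] [0.584] [0.0382]
248 44 [0.1123] [0.5838] [0.0294]
248 47 [0.1112] [0.5838] [0.0295]
248 50 [0.1105] [0.5838] [0.0254]
248 53 [0.1108] [0.5835] [0.0085]
248 56 [0.1094] [0.5835] [0.0103]
248 59 [0.1081] [0.5835] [0.0105]
blank 136 [0.07500229] [0.0247174]
blank 140 [0.07502371] [0.03660876]
blank 146 [0.07466458] [0.04911981]
blank 150 [0.0735361] [0.05127109]
```

```bash
python3 -m creep '[[[1,0.007,0,0,0,0,0],[1,0.007,0,0,0,0,0],[1,0.007,0,0,0,0,0],[1,0.005,0,0,0,0,0],[1,0,0,0,0,0,0]]]' >/dev/null; python3 st.py n=20 s=10 && python3 -m creep '[[[1,0.001,0,0,0,0,0]]]' >/dev/null && python3 st.py s=10 && python3 -m creep '[[[1,0.001,0,0,0,0,0]]]' >/dev/null && python3 st.py s=8 && python3 -m creep '[[[1,0.0005,0,0,0,0,0]]]' >/dev/null && python3 st.py s=8 && python3 -m creep '[[[1,0.0005,0,0,0,0,0]]]' >/dev/null && python3 st.py s=8 && python3 -m creep '[[[1,0.0005,0,0,0,0,0]]]' >/dev/null && python3 st.py s=8
```

```text
n 0.5857 s 0.0448 z 0.0321 yaw 1.4480 Fn -7.0 Fs -4.7 Fz 5.2 Mz -0.17 14.75
n 0.5857 s 0.0449 z 0.0321 yaw 1.4473 Fn -7.1 Fs -9.8 Fz 4.8 Mz -0.05 14.85
n 0.5857 s 0.0456 z 0.0321 yaw 1.4470 Fn -6.4 Fs -10.3 Fz 4.6 Mz -0.08 14.95
```

```bash
python3 -m creep '[[[1,0,-0.0002,-0.0003,0,0,0],[1,0,0,0,0,0,0]]]' >/dev/null; python3 st.py; python3 -m creep '[[[1,0.0005,0,0,0,0,0]]]' >/dev/null && python3 st.py s=8 && python3 -m creep '[[[1,0.0005,0,0,0,0,0]]]' >/dev/null && python3 st.py s=8 && python3 -m creep '[[[1,0.0005,0,0,0,0,0]]]' >/dev/null && python3 st.py s=8
```

```text
n 0.5857 s 0.0470 z 0.0321 yaw 1.4480 Fn -3.5 Fs -3.1 Fz -2.6 Mz -0.16 15.15
n 0.5857 s 0.0477 z 0.0321 yaw 1.4481 Fn -4.3 Fs -2.2 Fz -3.3 Mz -0.21 15.25
n 0.5857 s 0.0484 z 0.0322 yaw 1.4483 Fn -4.5 Fs -3.4 Fz -4.1 Mz -0.17 15.35
n 0.5857 s 0.0490 z 0.0322 yaw 1.4485 Fn -4.5 Fs -1.8 Fz -4.4 Mz -0.19 15.45
```

```bash
c(){ python3 st.py s=5.5; }
python3 -m creep '[[[1,0.0006,0,0,0,0,0],[1,0.0006,0,0,0,0,0]]]' >/dev/null; c && python3 -m creep '[[[1,0.0005,0,0,0,0,0]]]' >/dev/null && c && python3 -m creep '[[[1,0.0005,0,0,0,0,0]]]' >/dev/null && c && python3 -m creep '[[[1,0.0004,0,0,0,0,0]]]' >/dev/null && c && python3 -m creep '[[[1,0.0004,0,0,0,0,0]]]' >/dev/null && c && python3 -m creep '[[[1,0.0003,0,0,0,0,0]]]' >/dev/null && c && python3 -m creep '[[[1,0.0003,0,0,0,0,0]]]' >/dev/null && c && python3 -m creep '[[[1,0.0003,0,0,0,0,0]]]' >/dev/null && c && python3 -m creep '[[[1,0.0003,0,0,0,0,0]]]' >/dev/null && c && python3 -m creep '[[[1,0.0003,0,0,0,0,0]]]' >/dev/null && c && python3 -m creep '[[[1,0.0003,0,0,0,0,0]]]' >/dev/null && c && python3 -m creep '[[[1,0.0003,0,0,0,0,0]]]' >/dev/null && c && python3 -m creep '[[[1,0.0003,0,0,0,0,0]]]' >/dev/null && c && python3 -m creep '[[[1,0.0003,0,0,0,0,0]]]' >/dev/null && c
```

```text
n 0.5857 s 0.0503 z 0.0322 yaw 1.4486 Fn -5.3 Fs -2.6 Fz -4.8 Mz -0.21 15.65
n 0.5857 s 0.0508 z 0.0322 yaw 1.4486 Fn -4.4 Fs -2.8 Fz -4.8 Mz -0.21 15.75
n 0.5857 s 0.0513 z 0.0322 yaw 1.4485 Fn -4.6 Fs -2.5 Fz -4.2 Mz -0.23 15.85
n 0.5857 s 0.0517 z 0.0322 yaw 1.4485 Fn -4.3 Fs -1.8 Fz -4.6 Mz -0.25 15.95
n 0.5857 s 0.0521 z 0.0322 yaw 1.4485 Fn -4.6 Fs -2.7 Fz -4.7 Mz -0.14 16.05
n 0.5857 s 0.0524 z 0.0322 yaw 1.4486 Fn -4.1 Fs -1.8 Fz -4.6 Mz -0.21 16.15
n 0.5857 s 0.0527 z 0.0322 yaw 1.4486 Fn -4.7 Fs -2.6 Fz -5.3 Mz -0.22 16.25
n 0.5857 s 0.0530 z 0.0322 yaw 1.4485 Fn -5.5 Fs -3.4 Fz -5.0 Mz -0.19 16.35
n 0.5857 s 0.0533 z 0.0322 yaw 1.4486 Fn -5.6 Fs -3.5 Fz -5.7 Mz -0.22 16.45
n 0.5857 s 0.0536 z 0.0322 yaw 1.4485 Fn -4.0 Fs -2.5 Fz -4.9 Mz -0.16 16.55
n 0.5857 s 0.0539 z 0.0322 yaw 1.4485 Fn -4.6 Fs -2.1 Fz -4.7 Mz -0.15 16.65
n 0.5857 s 0.0542 z 0.0322 yaw 1.4485 Fn -4.3 Fs -2.4 Fz -4.7 Mz -0.18 16.75
n 0.5857 s 0.0545 z 0.0322 yaw 1.4486 Fn -4.6 Fs -2.4 Fz -4.9 Mz -0.18 16.85
n 0.5857 s 0.0548 z 0.0322 yaw 1.4486 Fn -5.2 Fs -1.7 Fz -4.2 Mz -0.26 16.95
```

```bash
c(){ python3 st.py s=5; }
python3 -m creep '[[[1,0.0003,0,0,0,0,0]]]' >/dev/null; c && python3 -m creep '[[[1,0.0003,0,0,0,0,0]]]' >/dev/null && c && python3 -m creep '[[[1,0.0003,0,0,0,0,0]]]' >/dev/null && c && python3 -m creep '[[[1,0.0003,0,0,0,0,0]]]' >/dev/null && c && python3 -m creep '[[[1,0.0003,0,0,0,0,0]]]' >/dev/null && c && python3 -m creep '[[[1,0.0003,0,0,0,0,0]]]' >/dev/null && c && python3 -m creep '[[[1,0.0003,0,0,0,0,0]]]' >/dev/null && c && python3 -m creep '[[[1,0.0003,0,0,0,0,0]]]' >/dev/null && c && python3 -m creep '[[[1,0.0003,0,0,0,0,0]]]' >/dev/null && c && python3 -m creep '[[[1,0.0003,0,0,0,0,0]]]' >/dev/null && c
```

```text
n 0.5857 s 0.0550 z 0.0322 yaw 1.4485 Fn -3.2 Fs -3.2 Fz -4.4 Mz -0.18 17.05
n 0.5857 s 0.0553 z 0.0322 yaw 1.4485 Fn -4.7 Fs -4.7 Fz -4.7 Mz -0.18 17.15
n 0.5857 s 0.0553 z 0.0322 yaw 1.4484 Fn -4.9 Fs -5.0 Fz -5.8 Mz -0.15 17.25
```

Contact. Settle and see what the force holds at.

```bash
python3 -m creep '[[[1,0,0,0,0,0,0]]]' >/dev/null; python3 st.py;python3 -m creep '[[[1,0.0001,0,0,0,0,0]]]' >/dev/null; python3 st.py s=7.5 && python3 -m creep '[[[1,0,0,0,0,0,0]]]' >/dev/null; python3 st.py s=7 && python3 -m creep '[[[1,0.0001,0,0,0,0,0]]]' >/dev/null && python3 st.py
```

```text
n 0.5857 s 0.0554 z 0.0322 yaw 1.4484 Fn -4.4 Fs -4.3 Fz -4.7 Mz -0.22 17.35
n 0.5857 s 0.0554 z 0.0322 yaw 1.4483 Fn -4.3 Fs -5.5 Fz -4.9 Mz -0.22 17.45
n 0.5857 s 0.0554 z 0.0322 yaw 1.4483 Fn -5.0 Fs -4.5 Fz -4.6 Mz -0.15 17.55
n 0.5857 s 0.0554 z 0.0322 yaw 1.4483 Fn -3.6 Fs -5.8 Fz -4.5 Mz -0.24 17.65
```

```bash
python3 -m creep '[[[1,0.0001,0,0,0,0,0],[1,0,0,0,0,0,0]]]' >/dev/null; python3 st.py s=7.2 && python3 -m creep '[[[1,0.0001,0,0,0,0,0],[1,0,0,0,0,0,0]]]' >/dev/null;  python3 st.py; python3 -m creep '[[[1,0,0,0,0,0,0],[1,0,0,0,0,0,0],[1,0,0,0,0,0,0],[1,0,0,0,0,0,0]]]' >/dev/null; python3 st.py
```

```text
n 0.5857 s 0.0554 z 0.0322 yaw 1.4482 Fn -4.2 Fs -5.0 Fz -3.7 Mz -0.20 17.85
n 0.5857 s 0.0554 z 0.0322 yaw 1.4480 Fn -4.2 Fs -5.5 Fz -4.9 Mz -0.20 18.05
n 0.5857 s 0.0554 z 0.0322 yaw 1.4481 Fn -3.8 Fs -5.6 Fz -5.0 Mz -0.12 18.45
```

```bash
python3 -m creep '[[[1,0.0001,0,0,0,0,0],[1,0.0001,0,0,0,0,0],[1,0,0,0,0,0,0]]]' >/dev/null; python3 st.py ; python3 -m creep '[[[1,0,0,0,0,0,0],[1,0,0,0,0,0,0],[1,0,0,0,0,0,0],[1,0,0,0,0,0,0],[1,0,0,0,0,0,0],[1,0,0,0,0,0,0],[1,0,0,0,0,0,0],[1,0,0,0,0,0,0],[1,0,0,0,0,0,0],[1,0,0,0,0,0,0]]]' >/dev/null; python3 st.py; python3 fit.py wrist w7
```

```text
n 0.5857 s 0.0554 z 0.0322 yaw 1.4480 Fn -3.9 Fs -7.1 Fz -4.4 Mz -0.14 18.75
n 0.5857 s 0.0554 z 0.0322 yaw 1.4479 Fn -4.7 Fs -8.0 Fz -4.1 Mz -0.12 19.75
[ 0.5881 -0.0163  0.0322] [-3.1411  0.001   1.4479]
blank ((588.965087890625, -9.246150970458984), (100.58267211914062, 32.572513580322266), 82.99935150146484) 585.8365026158441 61.326652155618824 16205
face n at s=-.02 0.6048274238363286 yaw -0.1277310143970377 19 27
back n at s=-.02 0.6115124255425611 yaw -0.37173410480970975 21 27
```

View pics/w7.png

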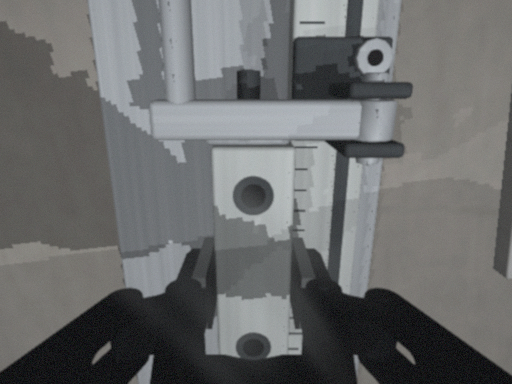

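```bash
python3 -m creep '[[[1,-0.0002,0,0.0002,0,0,0],[1,-0.0001,0,0,0,0,0],[1,0,0,0,0,0,0]]]' 20 >/dev/null; python3 st.py;  python3 -m creep '[[[-0.1,0,0,0,0,0,0],[-0.1,0,0,0,0,0,0],[-0.2,0,0,0,0,0,0],[-0.2,0,0,0,0,0,0]]]'; python3 -m creep '[[[-0.2,0,0,-0.01,0,0,0],[-0.2,0,0,-0.03,0,0,0],[-0.2,0,0,-0.045,0,0,0],[-0.2,0,0,-0.045,0,0,0],[-0.2,0,0,-0.02,0,0,0],[-0.2,0,0,0,0,0,0],[-0.2,0,0,0,0,0,0]]]'; python3 st.py; python3 fit.py wrist w8;python3 look.py w9 | grep leaf_
```

```text
n 0.5857 s 0.0554 z 0.0322 yaw 1.4481 Fn -5.5 Fs -5.7 Fz -1.4 Mz -0.15 20.15
clock: 20.55
position: [0.5888, -0.0156, 0.0324]
tool_rot: [3.141, -0.0, 1.449]
force: [-0.6, -1.1, 0.2]
grip_width: 0.0512
finger_force: 0.0
clock: 21.25
position: [0.5884, -0.0156, 0.1827]
tool_rot: [3.141, -0.0, 1.449]
force: [0.5, -0.6, 0.2]
grip_width: 0.0516
finger_force: 0.0
n 0.5859 s 0.0561 z 0.1827 yaw 1.4487 Fn 0.5 Fs -0.5 Fz 0.2 Mz -0.04 21.25
[ 0.5884 -0.0156  0.1827] [ 3.1408 -0.0005  1.4487]
blank ((588.4375610351562, -16.091556549072266), (110.18388366699219, 32.0217170715332), 82.95220947265625) 586.1322480096935 54.46732297697698 4624
face n at s=-.02 0.6031155706142155 yaw -0.12992840861157537 64 64
back n at s=-.02 0.6350407780340321 yaw -0.1238102947300441 63 64
leaf_grip [220.6  46.1] 0.56 [[0.5774 0.0906 0.0638]]
leaf_hinge [305.1 115.7] 0.88 [[0.6335 0.0346 0.0671]]
leaf_hinge [197.6   0. ] 0.16 [[0.5613 0.1309 0.0248]]
```

```bash
python3 -m creep '[[[-0.2,0.035,-0.008,0,0,0,0],[-0.2,0.035,-0.008,0,0,0,0],[-0.2,0.035,-0.008,0,0,0,0],[-0.2,0,0,0.03,0,0,0],[-0.2,0,0,0.045,0,0,0],[-0.2,0,0,0.04,0,0,0],[-0.2,0,0,0.02,0,0,0],[-0.2,0,0,0.0085,0,0,0],[-0.2,0,0,0,0,0,0]]]'; python3 st.py n=8 s=8 && python3 -m creep '[[[1,0,0,0,0,0,0],[1,0,0,0,0,0,0],[1,0,0,0,0,0,0],[1,0,0,0,0,0,0],[1,0,0,0,0,0,0],[1,0,0,0,0,0,0]]]' 40; python3 st.py
```

```text
clock: 22.6
position: [0.5771, 0.0911, 0.0381]
tool_rot: [-3.14, 0.001, 1.448]
force: [-0.6, 0.3, -0.2]
grip_width: 0.0513
finger_force: 0.0
n 0.5617 s 0.1606 z 0.0381 yaw 1.4483 Fn -0.6 Fs 0.2 Fz -0.2 Mz -0.08 22.6
clock: 23.2
position: [0.5772, 0.0916, 0.0397]
tool_rot: [-3.142, -0.001, 1.449]
force: [-6.2, 0.5, 10.0]
grip_width: 0.0086
finger_force: 39.0
n 0.5618 s 0.1612 z 0.0397 yaw 1.4486 Fn -6.2 Fs -0.3 Fz 10.0 Mz 0.03 23.2
```

```bash
python3 -m creep '[[[1,0,0.0002,-0.0056,0,0,0],[1,0,0.0008,-0.0056,0,0,0],[1,0,0.0029,-0.0108,0,0,0],[1,0,0.0047,-0.0101,0,0,0],[1,0,0.0064,-0.0091,0,0,0]]]'; python3 st.py n=30 s=20 && python3 -m creep '[[[1,0,0.0079,-0.0079,0,0,0],[1,0,0.0091,-0.0064,0,0,0],[1,0,0.0101,-0.0047,0,0,0],[1,0,0.0108,-0.0029,0,0,0],[1,0,0.0111,-0.001,0,0,0],[1,0,0.0056,0.0002,0,0,0],[1,0,0,0,0,0,0],[1,0,0,0,0,0,0]]]'; python3 st.py
```

```text
clock: 23.7
position: [0.5897, 0.0901, 0.0805]
tool_rot: [-3.136, 0.0, 1.449]
force: [-19.5, 2.9, 5.7]
grip_width: 0.0085
finger_force: 39.3
n 0.5743 s 0.1612 z 0.0805 yaw 1.4491 Fn -19.7 Fs 0.6 Fz 5.7 Mz -0.06 23.7
clock: 24.5
position: [0.6477, 0.0828, 0.1042]
tool_rot: [3.139, -0.001, 1.448]
force: [0.6, 1.6, 6.6]
grip_width: 0.0084
finger_force: 41.3
n 0.6329 s 0.1611 z 0.1042 yaw 1.4484 Fn 0.4 Fs 1.6 Fz 6.6 Mz -0.02 24.5
```

Leaf at about 95–96°. Release, rise, check.

```bash
python3 -m creep '[[[0,0,0,0,0,0,0],[0,0,0,0,0,0,0],[-0.2,0,0,0,0,0,0],[-0.2,0,0,0,0,0,0],[-0.2,0,0,-0.02,0,0,0],[-0.2,0,0,-0.045,0,0,0],[-0.2,0,0,-0.045,0,0,0],[-0.2,-0.04,0,0,0,0,0],[-0.2,-0.04,0,0,0,0,0],[-0.2,0,0,0,0,0,0]]]'; python3 st.py; python3 fit.py wrist w10; python3 look.py w11 | grep -E 'leaf|nut'; python3 fit.py side d11
```

```text
clock: 25.5
position: [0.636, -0.0029, 0.2135]
tool_rot: [3.141, 0.002, 1.442]
force: [-0.1, 0.4, -0.5]
grip_width: 0.0511
finger_force: 0.0
n 0.6316 s 0.0746 z 0.2135 yaw 1.4419 Fn -0.1 Fs 0.4 Fz -0.5 Mz 0.03 25.5
[ 0.636  -0.0029  0.2135] [3.1405 0.0024 1.4419]
blank ((588.6050415039062, -16.039356231689453), (109.96533966064453, 32.26021194458008), 83.21796417236328) 586.2922750501903 54.5391973594608 3307
face n at s=-.02 0.6026662585320443 yaw -0.11890356121102579 64 64
back n at s=-.02 0.6353351977915513 yaw -0.12574654385721254 64 64
leaf_grip [254.1  77.7] 0.85 [[0.6475 0.0837 0.1277]]
leaf_hinge [245.8 139.5] 0.77 [[0.6366 0.0432 0.1168]]
nut_m20 [156.3  40.6] 0.77 [[0.5635 0.1292 0.0233]]
nut_m20 [252.8  79.4] 0.32 [[0.6466 0.0828 0.1272]]
leaf 3469 n [0.5881 0.5926 0.6297 0.6379 0.6391] d [0.112  0.1138 0.1311 0.1866 0.1905] z 0.1224923338605404 0.1339781282473645 ((626.839599609375, 76.52556610107422), (84.10417175292969, 53.014747619628906), 81.55244445800781)
[0.6367 0.0041 0.2125] [-3.1414  0.      1.4495]
blank ((589.1865844726562, 0.8469104766845703), (58.42287826538086, 33.159400939941406), 82.99312591552734) 584.8481436711565 71.37364656728857 236
face n at s=-.02 0.6019077160283662 yaw -0.10828033049076874 48 63
back n at s=-.02 0.6341098498300997 yaw -0.12049010649680367 62 63
```

View pics/w10.png

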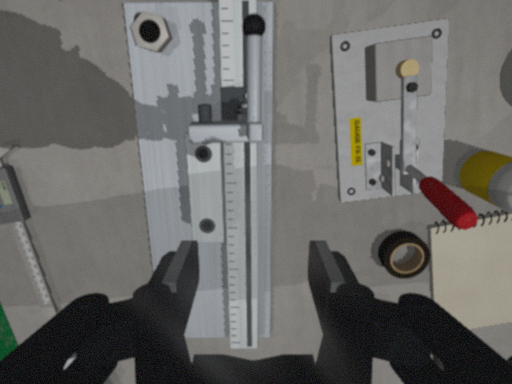

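```bash
python3 -c "
from workcell import *
print(job_done())"
```

```text
the job is handed in; nothing more can be done
None
```

I handed the job in at about 26 s of the 72 s allowed; the hand-in returned no verdict. The leaf went fully down, and the blank was held on the screw for over a second at an estimated 5–8 N, with no reading near 12 N. I then released it and flipped the leaf back up to about 95°. The last pictures show the blank still flush and in place. The nut is where it was; I did not re-measure the tape measure or wrench, but the arm stayed well clear of both.

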